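# Free the twist-locked fruit dish and offer the clementine level

## Robot

A 6-joint arm with a two-finger parallel gripper is mounted at the origin on a cart in front of the work surface, level with it; the furniture and walls round the work are solid. World frame = base frame: x ahead of the robot, y to its left, z up, the work surface at z = 0. Lengths are in m, angles in rad, forces in N, time in s.
With the tool pointing down it reaches from about 0.25 to 0.775 m from the base axis. Payload 4 kg.
Tool frame: the origin (TCP) lies between the finger pads; the fingertips stand 8 mm ahead of it and the grasp point (between the pads) lies 11 mm behind it; z points along the fingers, y is the line along which they close (so a half turn about z gives the same grasp; the last joint's range is limited). The gripper opens to 85 mm and grips with 20 to 120 N. Pads are 22 mm wide; open, the fingers measure 114 mm over their backs; the gripper's body (76 mm by 85 mm) begins 54 mm behind the grasp point. The pads swing forward as they close: fully open they stand 13 mm farther back than shut.
Start: joints at [1.149, 0.087, 1.371, -0, 1.684, -0.103], TCP at [0.172, 0.522, 0.239] pointing down, gripper open.
Joint ranges: [-3.1, 3.1], [-0.76, 2.03], [0.27, 2.55], [-1.08, 4.22], [0.17, 2.65], [-2.57, 2.57]. Speed limits (rad/s): [2.79, 2.79, 3.14, 3.14, 3.14, 3.14].

## Interface

Orientations are given as a unit quaternion [w, x, y, z].
In Python, from station import get_state, optics, workorder gives the robot as it stands. The module is installed in compiled form; this text tells all that it offers.
- The arm moves only by the shell command python3 -m pendant 'ROWS' [FORCE]. ROWS is JSON, a list of rows, each a list of 3 entries, a list of its own where there are three numbers: the shift along the world's x, y, z in m, then the turn, a rotation vector about the world's x, y, z in degrees, then the opening, from 0 (shut) to 1 (fully open). In form: [[[x, y, z], [wx, wy, wz], gripper], ...]. A call has 1 to 20 rows; each row is the pose to reach, as a shift and turn from the pose commanded when the call began; what a row does not reach only later rows make up. A row lasts 1/12 s, in which the tool goes at most 41.7 mm and 7.16 degrees, less where a joint would pass 70% of its speed; a pose out of reach is approached as far as the arm can. A call with a gripper value outside its range is refused whole. The fingers move at their own pace and stop on an object; FORCE is the grip in N (left out, the last holds). Time passes only in rows, so rows that repeat a pose let the fingers close. It gives the time, the measured TCP pose, the force, the opening and the grip force at its end, in the units of the state.
- get_state(): the state, without advancing time (a new reading comes with each control period).
- optics.capture(name): name is "scene" or "top"; returns a dict with "color" (420x560x3 uint8, red, green, blue), "K" (3x3 intrinsics, pixels), "R" (3x3) and "t" (3): a world point X has camera coordinates R X + t. Camera axes: x right, y down, z forward; pixel columns grow to the right and rows downward; lengths in m; the calibration is good to about 2 mm. A picture is of the moment at which its call begins. There is no depth.
- workorder.finish_job(): hands the job in; it is judged then, once.
The state is a dict: "clock": time; "q": joint angles; "qvel": joint speeds; "tau": joint torques, N m; "eef_pos": TCP position; "eef_rot": TCP orientation; "ft_force": force on the tool from outside, world axes, zero at the start; "wrist_torque": the same for the moment, N m; "opening": finger opening in m; "finger_force": force on a finger pad.
Only numpy, scipy, OpenCV 4.12 (cv2) and the standard library are available. Lean on these libraries where they do the work, as an engineer would, in place of code of your own. Each camera call takes 0.05 s, during which the arm holds its last target. There are 200 camera calls.

## Task

Offer the clementine at the place setting: take the upper dish of the two-tier fruit stand by the wooden grip of its handle, turn it a quarter turn anticlockwise (seen from above) to free its twist lock, lift it straight off and carry it over to the white plate. Keep the dish level and the clementine resting in its middle all the way, and do not disturb the plate or anything else on the worktop. Finish while still holding the dish, level and still, with its underside about 10 cm above the middle of the plate.

Things in the scene. Friction and masses are not known exactly. Their poses are not given: they have to be found in the camera images.
- fruit_stand: Two-tier fruit stand, fixed, on the left or the right: white lower dish (234 mm across, lemons and garlic fixed in it), steel column, steel head (116 mm across) with two claws facing each other along its own +x and -x. Origin: centre of its underside on the worktop; z up.
- stand_head (a point): Middle of the head's top face, 105 mm above the worktop, on the stand's axis. Each claw is a slot 7 mm high and about 80 degrees long under a roof (inner radius 40 mm, top 10.5 mm above this face), closed by a stop at its clockwise end.
- dish: The upper dish: white, shallow, 180 mm across, rim 34 mm high, 0.3 to 0.45 kg. Origin: centre of the underside of its steel foot (72 mm across, 14 mm high), which rests on the stand's head; z up. Two brass lugs (4 mm thick, out to radius 46 mm) on the foot along its own +x and -x start locked under the claws: dish x along stand x within 4 degrees, 3 mm of play up and sideways.
- dish_grip (a point): Centre of the wooden grip atop the dish's fixed arched handle, on the dish's axis, 122 mm above its underside; a bar along dish x, 84 long, 18 wide, 20 mm high, its underside about 40 mm over the clementine. Twist lock, no spring: clockwise it stops after a few degrees; anticlockwise (yaw growing) it is free from 75 degrees, stopped at about 96; at 90 it lifts out, clear once 12 mm up.
- dish_centre (a point): Middle of the dish's inside, 18 mm above its underside, on its axis. The inside is a shallow cone, 5 degrees steep out to 30 mm from the middle, then 14 degrees: the clementine rolls off the middle if the dish tilts more than about 5 degrees or starts or stops harder than about 0.8 m/s2.
- clementine: Orange ball, 54 mm in diameter, 0.06 to 0.11 kg, with a small green button; lies loose in the middle of the upper dish. This origin is a point on its skin and turns with it.
- clementine_centre (a point): Centre of the clementine.
- plate: White round plate, 184 mm across, 18 mm high, lying loose on the worktop on the other side from the stand. Origin: centre of its underside; z up.
- fork: Steel fork, 196 mm long, lying beside the plate.
- spoon: Steel teaspoon, 130 mm long, lying on the other side of the plate.
- mill: Dark wooden pepper mill, 170 mm high, at the back.
- salt: Salt shaker, 90 mm high, at the back.
- tumbler: Pink tumbler with a clear lid, 112 mm high, at the back right.
There are look-alikes about, which are no part of the job. What is shaped like the clementine but black or purple is not meant.

How it is judged:
On the way, in this order (a step that is already met when the one before it is completed fails the run):
1. the dish has been turned a quarter turn (within 15 degrees) while still seated on the stand's head (angle between the x axis of dish and the x axis of fruit_stand, either way round above 1.309 rad and z of dish in the frame of fruit_stand below 0.111 m and horizontal distance between dish and fruit_stand below 0.01 m), for 0.1 s.
2. the dish has been lifted off the stand's head (z of dish in the frame of fruit_stand above 0.12 m), for 0.1 s.
At the end, for the whole second after the job is handed in: The fingers hold the dish still (under 2 cm/s), its axis within 3 cm of the plate's centre, its underside 8 to 17 cm above the worktop, level within 5 degrees, with the clementine at rest within 15 mm of the dish's middle (horizontal distance between dish and plate below 0.03 m and height (world z) of dish between 0.08 and 0.17 m and angle between dish's own z axis and vertical below 0.087 rad and linear speed of dish below 0.02 m/s and contact force between the fingers and dish above 1 N and horizontal distance between clementine_centre and dish_centre below 0.015 m and z of clementine_centre in the frame of dish below 0.06 m and linear speed of clementine below 0.05 m/s); the arm keeps its last pose, push and grip.
It fails at once if the clementine rolled more than 25 mm from the middle of the dish (horizontal distance between clementine_centre and dish_centre above 0.025 m).
It fails at once if the dish tilted by more than 10 degrees (angle between dish's own z axis and vertical above 0.175 rad).
It fails at once if the plate was shifted by more than 2 cm (distance of plate from where it was at the start of the episode above 0.02 m).
It fails at once if another thing on the worktop was shifted by more than 3 cm (distance of any of fork, spoon, mill, salt, tumbler from where it was at the start of the episode above 0.03 m).
It also fails if it takes over 56 s, if anything falls off the work surface, if the arm or the gripper's body presses on something with over 40 N, if the wrist force passes 120 N, or if a joint passes its speed limit or range.

## Working session

There is one attempt and no reset: what is moved stays moved. The work goes in short steps, Python scripts to look and compute and a shell command to move; the robot and the scene stay as the last step left them, time stands still between calls to the robot, and variables do not carry over. Pictures are saved under pics/ and viewed, at most 10 in all, crops included, and the job is handed in when it is done.

```bash
mkdir -p pics
python3 - <<'E'
from station import get_state, optics
import cv2,numpy as np
for n in("scene","top"):
    c=optics.capture(n); cv2.imwrite(f"pics/{n}0.png",c["color"][...,::-1]); np.savez(f"{n}0.npz",**c)
    print(n,c["K"].tolist(),(-c["R"].T@c["t"]).round(3),c["R"].round(3).tolist())
s=get_state();print(s["clock"],s["eef_pos"],s["eef_rot"],s["opening"])
E
```

```text
scene [[391.1632917513232, 0.0, 280.9787958801634], [0.0, 391.1632917513232, 212.60218581854843], [0.0, 0.0, 1.0]] [0.021 0.882 0.805] [[-0.874, -0.485, -0.021], [-0.245, 0.479, -0.843], [0.419, -0.732, -0.537]]
top [[508.35865705346197, 0.0, 284.7637995324059], [0.0, 508.35865705346197, 201.4046281464939], [0.0, 0.0, 1.0]] [ 0.261 -0.044  1.52 ] [[-0.029, -0.999, -0.023], [-0.98, 0.033, -0.198], [0.198, 0.016, -0.98]]
0.1 [0.17220718 0.52188016 0.23822286] [-2.75758147e-04  1.58732992e-01  9.87321001e-01 -1.00123629e-03] 0.08534415346577452
```

View pics/scene0.png

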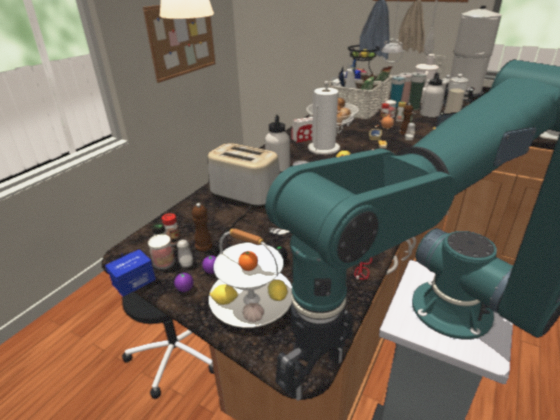

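View pics/top0.png

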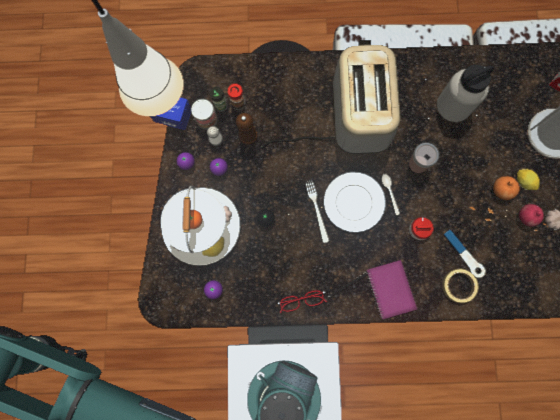

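The top view shows the stand at about (200,226), its grip near (187,214) running along the image rows (world x), and the plate at (354,202). The scene view shows the grip near (247,237). Next I'll look closer and triangulate.

```bash
cat > h.py <<'E'
import numpy as np,cv2
def ray(c,u,v,z):
    C=-c["R"].T@c["t"]; d=c["R"].T@np.linalg.solve(c["K"],[u,v,1.]); return C+d*(z-C[2])/d[2]
def proj(c,X):
    p=(c["R"]@np.asarray(X).T).T+c["t"]; p=p@c["K"].T; return p[:,:2]/p[:,2:]
E
python3 - <<'E'
import numpy as np,cv2
from h import *
t=np.load("top0.npz");s=np.load("scene0.npz")
for n,u,v,z in [("grip",187,214,.227),("plate",354,202,.01),("lowdish",200,226,.03)]: print(n,ray(t,u,v,z).round(3))
print("grip scene",ray(s,247,237,.227).round(3))
a=cv2.resize(t["color"][180:275,150:250],None,fx=4,fy=4,interpolation=2)
b=cv2.resize(s["color"][220:330,200:300],None,fx=4,fy=4,interpolation=2)
p=np.zeros((440,800,3),np.uint8);p[:380,:400]=a;p[:440,400:800]=b
cv2.imwrite("pics/crop.png",p[...,::-1])
# plate by circle of white
g=t["color"].astype(int);m=((g.min(2)>150)&(np.ptp(g,axis=2)<40)).astype(np.uint8);m[:,:315]=0;m[:,392:]=0;m[:165]=0;m[240:]=0
n,l,st,ce=cv2.connectedComponentsWithStats(m);i=1+st[1:,4].argmax();print(st[i],ce[i])
(x,y),(w,h),an=cv2.fitEllipse(cv2.convexHull(np.argwhere(l==i)[:,::-1].astype(np.int32)));print(x,y,w,h,ray(t,x,y,.018))
# grip by wood colour
for c,nm,r in((t,"top",(185,240,175,192)),(s,"scene",(225,248,225,270))):
    q=c["color"][r[0]:r[1],r[2]:r[3]].astype(int);mm=(q[...,0]-q[...,2]>50)&(q[...,0]>90)
    pts=np.argwhere(mm)[:,::-1]+[r[2],r[0]];rc=cv2.minAreaRect(pts.astype(np.float32));print(nm,len(pts),rc,pts.mean(0))
    print(ray(c,*pts.mean(0),.230 if nm=="top" else .227))
    bx=cv2.boxPoints(rc);print([ray(c,*k,.23)[:2].round(3) for k in bx])
E
```

```text
grip [0.498 0.232 0.227]
plate [ 0.557 -0.228  0.01 ]
lowdish [0.496 0.235 0.03 ]
grip scene [0.492 0.233 0.227]
[ 324  172   61   60 2869] [354.13558731 201.63506448]
354.1827087402344 201.62472534179688 59.18585205078125 61.30870819091797 [ 0.55700991 -0.22747209  0.018     ]
top 222 ((187.0, 214.0), (34.0, 8.0), 90.0) [186.50900901 214.73873874]
[0.49529435 0.23275044 0.23      ]
[array([0.543, 0.242]), array([0.542, 0.221]), array([0.452, 0.221]), array([0.453, 0.241])]
scene 270 ((245.60000610351562, 235.70001220703125), (33.83637237548828, 8.5381498336792), 18.434947967529297) [245.43703704 235.42222222]
[0.49912034 0.22963043 0.227     ]
[array([0.538, 0.249]), array([0.553, 0.216]), array([0.454, 0.218]), array([0.442, 0.25 ])]
```

View pics/crop.png

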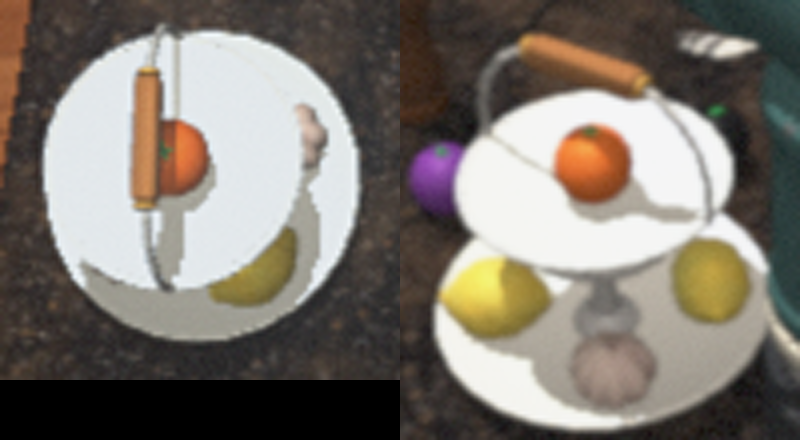

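The bar is at about (0.496, 0.232), z 0.227, with yaw about -1°, and the plate is at (0.557, -0.2275). Tool y should point to -y (q6 about 115°), so that the +90° twist stays in range. I'll rise, travel and turn by -163° in total.

```bash
python3 -m pendant '[[[0,0,0.04],[0,0,-7],1],[[0,0,0.08],[0,0,-14],1],[[0.02,-0.02,0.09],[0,0,-21],1],[[0.04,-0.04,0.09],[0,0,-28],1],[[0.06,-0.055,0.09],[0,0,-35],1],[[0.08,-0.07,0.09],[0,0,-42],1],[[0.1,-0.09,0.09],[0,0,-49],1],[[0.12,-0.105,0.09],[0,0,-56],1],[[0.14,-0.125,0.09],[0,0,-63],1],[[0.16,-0.14,0.09],[0,0,-70],1],[[0.18,-0.16,0.09],[0,0,-77],1],[[0.2,-0.18,0.09],[0,0,-84],1],[[0.22,-0.2,0.09],[0,0,-91],1],[[0.24,-0.215,0.09],[0,0,-98],1],[[0.26,-0.23,0.09],[0,0,-105],1],[[0.28,-0.25,0.09],[0,0,-112],1],[[0.3,-0.27,0.09],[0,0,-119],1],[[0.31,-0.28,0.09],[0,0,-126],1],[[0.32,-0.285,0.09],[0,0,-133],1],[[0.324,-0.29,0.09],[0,0,-140],1]]' 60
python3 -m pendant '[[[0,0,0],[0,0,-7],1],[[0,0,0],[0,0,-14],1],[[0,0,0],[0,0,-21],1],[[0,0,0],[0,0,-23],1],[[0,0,0],[0,0,-23],1],[[0,0,0],[0,0,-23],1]]'
python3 - <<'E'
from station import get_state, optics
import cv2,numpy as np
from scipy.spatial.transform import Rotation as R
im=[]
for n,r in(("scene",(170,330,190,330)),("top",(160,290,130,260))):
    c=optics.capture(n); np.savez(f"{n}1.npz",**c)
    k=c["color"][r[0]:r[1],r[2]:r[3]];im.append(cv2.resize(k,(400,400*k.shape[0]//k.shape[1]),interpolation=2))
p=np.zeros((460,800,3),np.uint8)
for i,k in enumerate(im):p[:min(460,k.shape[0]),400*i:400*i+400]=k[:460]
cv2.imwrite("pics/above.png",p[...,::-1])
s=get_state();w,x,y,z=s["eef_rot"];print(s["clock"],s["q"],s["eef_pos"],R.from_quat([x,y,z,w]).as_matrix().round(3))
E
```

```text
clock: 1.77
eef_pos: [0.4975, 0.2312, 0.3281]
eef_rot: [0.0, 0.983, 0.185, -0.001]
ft_force: [-0.4, -0.2, -0.1]
opening: 0.0857
finger_force: 0.0
clock: 2.27
eef_pos: [0.4963, 0.2322, 0.3288]
eef_rot: [0.0, 1.0, -0.01, -0.001]
ft_force: [-0.7, 0.2, 0.4]
opening: 0.0855
finger_force: 0.0
2.3667 [ 3.34301334e-01  8.35487070e-02  1.19850106e+00 -9.14394735e-05
  1.86019088e+00  1.92623808e+00] [0.49631208 0.23227566 0.32902121] [[ 1.    -0.021 -0.001]
 [-0.021 -1.    -0.   ]
 [-0.001  0.    -1.   ]]
```

View pics/above.png

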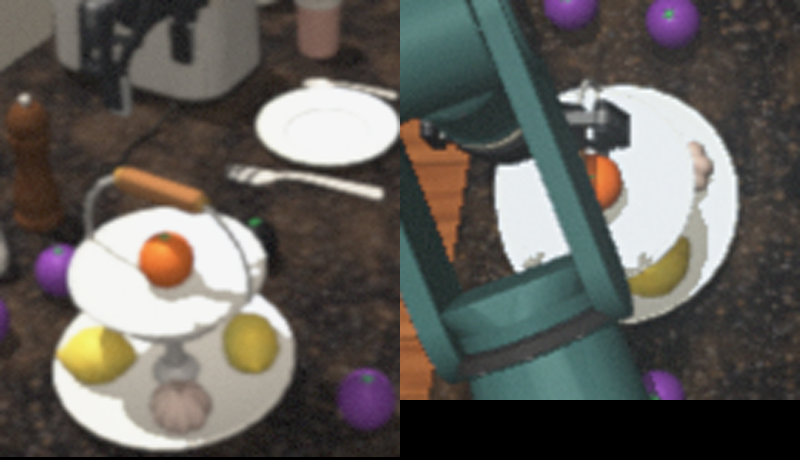

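The gripper is over the bar: in the scene crop it sits at (150,50) above the grip at (160,187), and the finger line is square to the bar. Next I'll descend 113 mm and close.

```bash
python3 -m pendant '[[[0,0,-0.02],[0,0,0],1],[[0,0,-0.04],[0,0,0],1],[[0,0,-0.06],[0,0,0],1],[[0,0,-0.08],[0,0,0],1],[[0,0,-0.095],[0,0,0],1],[[0,0,-0.105],[0,0,0],1],[[0,0,-0.112],[0,0,0],1],[[0,0,-0.112],[0,0,0],1],[[0,0,-0.112],[0,0,0],0.6],[[0,0,-0.112],[0,0,0],0.4],[[0,0,-0.112],[0,0,0],0.3],[[0,0,-0.112],[0,0,0],0.25]]' 30
python3 - <<'E'
from station import get_state, optics
import cv2,numpy as np
im=[]
for n,r in(("scene",(170,330,190,330)),):
    c=optics.capture(n); np.savez(f"{n}2.npz",**c)
    k=c["color"][r[0]:r[1],r[2]:r[3]];cv2.imwrite("pics/g1.png",cv2.resize(k,None,fx=3.7,fy=3.7,interpolation=2)[...,::-1])
s=get_state();print(s["clock"],s["eef_pos"],s["ft_force"],s["wrist_torque"],s["opening"],s["finger_force"])
E
```

```text
clock: 3.37
eef_pos: [0.4969, 0.2325, 0.2186]
eef_rot: [-0.0, 1.0, -0.011, 0.001]
ft_force: [-0.3, 0.2, 0.2]
opening: 0.0389
finger_force: 0.0
3.4167 [0.49677399 0.23243287 0.21828145] [ 0.42737682 -0.44825349 -0.03689167] [-0.02233898  0.01403089  0.0041403 ] 0.030332014770622678 0.0
```

View pics/g1.png

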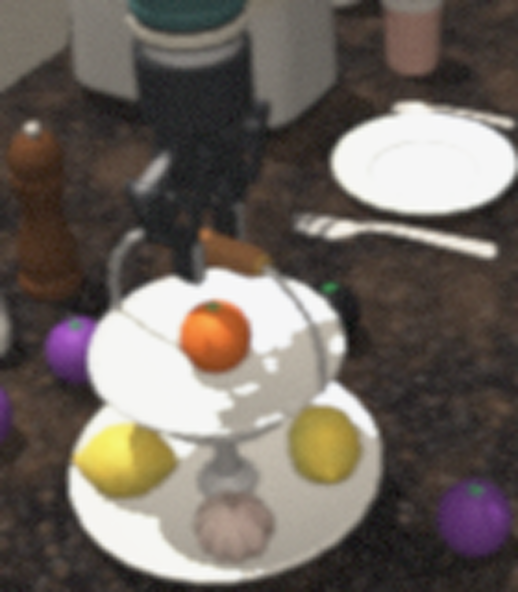

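Run:
```python
import numpy as np,cv2
from h import *
s=np.load("scene2.npz")
x,y=.4968,.2325
P=[[x,y+.02,.21],[x+.011,y+.02,.21],[x-.011,y+.02,.21],[x,y,.227],[x+.042,y-.001,.227],[x-.042,y+.001,.227]]
print(((proj(s,P)-[190,170])*3.7).round(0))
# dish rim & lower dish predicted vs. white edges in the first top view
t=np.load("top0.npz");a=np.linspace(0,2*np.pi,9)[:-1]
for r,z in((.117,.035),(.09,.139)): print(r,((proj(t,np.c_[x+r*np.cos(a),y+r*np.sin(a),0*a+z])-[150,180])*4).round(0).tolist())
for r,z in((.09,.139),): print(r,((proj(s,np.c_[x+r*np.cos(a),y+r*np.sin(a),0*a+z])-[190,170])*3.7).round(0).tolist())
```

```text
[[191. 281.]
 [178. 276.]
 [205. 286.]
 [206. 245.]
 [156. 228.]
 [257. 263.]]
0.117 [[203.0, 28.0], [93.0, 77.0], [45.0, 187.0], [89.0, 297.0], [202.0, 341.0], [314.0, 290.0], [360.0, 177.0], [313.0, 69.0]]
0.09 [[175.0, 33.0], [84.0, 72.0], [45.0, 164.0], [81.0, 254.0], [174.0, 290.0], [266.0, 248.0], [304.0, 155.0], [266.0, 66.0]]
0.09 [[112.0, 309.0], [88.0, 370.0], [141.0, 422.0], [242.0, 429.0], [324.0, 384.0], [336.0, 321.0], [279.0, 277.0], [190.0, 272.0]]
```

The prediction for an axis at (0.497, 0.2325) matches the observed rims and bar to 1–2 mm. Next I'll close and watch the forces.

```bash
python3 -m pendant '[[[0,0,0],[0,0,0],0.2],[[0,0,0],[0,0,0],0.15],[[0,0,0],[0,0,0],0.1],[[0,0,0],[0,0,0],0],[[0,0,0],[0,0,0],0],[[0,0,0],[0,0,0],0],[[0,0,0],[0,0,0],0],[[0,0,0],[0,0,0],0]]' 30
python3 -m pendant '[[[0,0,0],[0,0,0],0],[[0,0,0],[0,0,0],0],[[0,0,0],[0,0,0],0],[[0,0,0],[0,0,0],0]]' 70
```

```text
clock: 4.08
eef_pos: [0.4966, 0.2326, 0.2179]
eef_rot: [-0.0, 1.0, -0.011, 0.001]
ft_force: [-0.1, 2.2, 4.6]
opening: 0.0175
finger_force: 31.1
clock: 4.42
eef_pos: [0.4966, 0.2326, 0.218]
eef_rot: [-0.0, 1.0, -0.011, 0.001]
ft_force: [1.4, 2.8, 4.5]
opening: 0.0168
finger_force: 69.1
```

```bash
python3 -m pendant '[[[0,0,0.0005],[0,0,0.5],0],[[0,0,0.0005],[0,0,1.5],0],[[0,0,0.0005],[0,0,3],0],[[0,0,0.0005],[0,0,5],0],[[0,0,0.0005],[0,0,7],0],[[0,0,0.0005],[0,0,9],0],[[0,0,0.0005],[0,0,11],0],[[0,0,0.0005],[0,0,13],0],[[0,0,0.0005],[0,0,15],0],[[0,0,0.0005],[0,0,17],0],[[0,0,0.0005],[0,0,19],0],[[0,0,0.0005],[0,0,21],0],[[0,0,0.0005],[0,0,23],0],[[0,0,0.0005],[0,0,25],0],[[0,0,0.0005],[0,0,27],0],[[0,0,0.0005],[0,0,28.5],0],[[0,0,0.0005],[0,0,29.5],0],[[0,0,0.0005],[0,0,30],0],[[0,0,0.0005],[0,0,30],0]]'
python3 -c "
from station import get_state;s=get_state();print(s['ft_force'],s['wrist_torque'],s['opening'],s['eef_rot'])"
```

```text
clock: 6.0
eef_pos: [0.4967, 0.2312, 0.2179]
eef_rot: [0.001, 0.969, 0.248, -0.0]
ft_force: [0.2, -3.2, 4.6]
opening: 0.0169
finger_force: 69.0
[ 0.2498249  -3.17146756  4.58532711] [-0.56123656 -0.21770612 -0.03113294] 0.016899357021268536 [ 1.18848489e-03  9.68786878e-01  2.47892249e-01 -7.75681939e-05]
```

Turning freely with low forces. Next the remaining 60°.

```bash
python3 -m pendant '[[[0,0,0],[0,0,1],0],[[0,0,0],[0,0,3],0],[[0,0,0],[0,0,6],0],[[0,0,0],[0,0,9],0],[[0,0,0],[0,0,12],0],[[0,0,0],[0,0,15],0],[[0,0,0],[0,0,18],0],[[0,0,0],[0,0,21],0],[[0,0,0],[0,0,24],0],[[0,0,0],[0,0,27],0],[[0,0,0],[0,0,30],0],[[0,0,0],[0,0,33],0],[[0,0,0],[0,0,36],0],[[0,0,0],[0,0,38],0],[[0,0,0],[0,0,39],0],[[0,0,0],[0,0,40],0],[[0,0,0],[0,0,40],0]]'
python3 -c "
from station import get_state;s=get_state();print(s['wrist_torque'])"
python3 -m pendant '[[[0,0,0],[0,0,1],0],[[0,0,0],[0,0,3],0],[[0,0,0],[0,0,5],0],[[0,0,0],[0,0,7],0],[[0,0,0],[0,0,9],0],[[0,0,0],[0,0,11],0],[[0,0,0],[0,0,13],0],[[0,0,0],[0,0,15],0],[[0,0,0],[0,0,17],0],[[0,0,0],[0,0,19],0],[[0,0,0],[0,0,20],0],[[0,0,0],[0,0,20],0],[[0,0,0],[0,0,20],0]]'
python3 - <<'E'
from station import get_state, optics
import cv2,numpy as np
c=optics.capture("scene"); np.savez("scene3.npz",**c)
k=c["color"][170:330,190:330];cv2.imwrite("pics/g2.png",cv2.resize(k,None,fx=3.7,fy=3.7,interpolation=2)[...,::-1])
s=get_state();print(s["clock"],s["eef_pos"],s["ft_force"],s["wrist_torque"],s["q"])
E
```

```text
clock: 7.42
eef_pos: [0.4966, 0.2323, 0.2179]
eef_rot: [0.0, 0.825, 0.565, 0.0]
ft_force: [1.7, -1.2, 5.2]
opening: 0.0172
finger_force: 68.9
[-0.31622028 -0.44313068 -0.01044379]
clock: 8.5
eef_pos: [0.4969, 0.2327, 0.2179]
eef_rot: [0.0, 0.715, 0.699, 0.001]
ft_force: [3.4, 1.5, 3.6]
opening: 0.0169
finger_force: 69.4
8.55 [0.49689594 0.23266277 0.21790691] [2.98728674 1.71033938 3.26395593] [ 0.23659215 -0.85484935 -0.90805313] [3.34247811e-01 8.82368145e-02 1.41186892e+00 5.55471780e-04
 1.63993337e+00 3.57544693e-01]
```

View pics/g2.png

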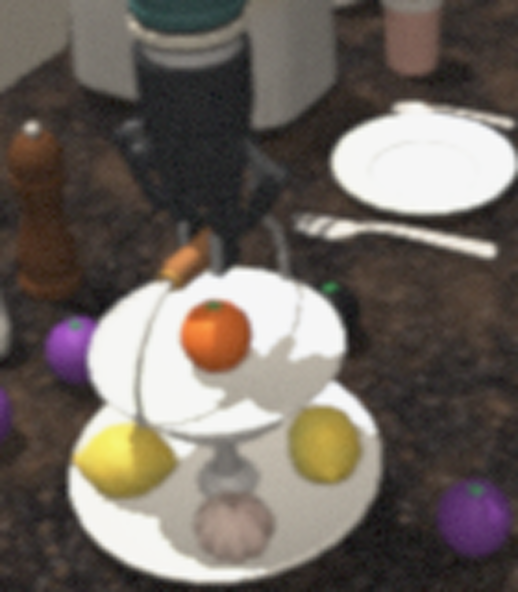

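The dish has turned, with the clementine at the centre (215,335). The wrist yaw torque of -0.9 Nm suggests the anticlockwise stop, so I'll back off 4° and lift gently.

```bash
python3 -m pendant '[[[0,0,0],[0,0,-1],0],[[0,0,0],[0,0,-2.5],0],[[0,0,0],[0,0,-3.5],0],[[0,0,0],[0,0,-4],0],[[0,0,0],[0,0,-4],0],[[0,0,0],[0,0,-4],0]]'
python3 -c "
from station import get_state;s=get_state();print(s['wrist_torque'])"
python3 -m pendant '[[[0,0,0.0005],[0,0,0],0],[[0,0,0.0015],[0,0,0],0],[[0,0,0.003],[0,0,0],0],[[0,0,0.005],[0,0,0],0],[[0,0,0.007],[0,0,0],0],[[0,0,0.009],[0,0,0],0],[[0,0,0.011],[0,0,0],0],[[0,0,0.013],[0,0,0],0],[[0,0,0.015],[0,0,0],0],[[0,0,0.0165],[0,0,0],0],[[0,0,0.0175],[0,0,0],0],[[0,0,0.018],[0,0,0],0],[[0,0,0.018],[0,0,0],0],[[0,0,0.018],[0,0,0],0]]'
python3 -c "
from station import get_state;s=get_state();print(s['wrist_torque'],s['ft_force'])"
```

```text
clock: 9.05
eef_pos: [0.4961, 0.2325, 0.2179]
eef_rot: [-0.0, 0.739, 0.674, -0.0]
ft_force: [0.6, 0.4, 3.5]
opening: 0.0171
finger_force: 69.0
[ 0.10703106 -0.55390233  0.01226936]
clock: 10.22
eef_pos: [0.4963, 0.2323, 0.2358]
eef_rot: [-0.0, 0.739, 0.674, -0.0]
ft_force: [-0.5, 0.4, -4.0]
opening: 0.0166
finger_force: 68.6
[ 0.0268963  -0.04221508  0.03973173] [-0.45702014  0.35168873 -4.00107012]
```

The dish is free, with about 4 N on the wrist and no torque. Next I'll lift 32 mm more, then transfer along d = (0.061, -0.460) in four smooth legs.

```bash
python3 -m pendant '[[[0,0,0.0005],[0,0,0],0],[[0,0,0.0015],[0,0,0],0],[[0,0,0.0035],[0,0,0],0],[[0,0,0.006],[0,0,0],0],[[0,0,0.009],[0,0,0],0],[[0,0,0.012],[0,0,0],0],[[0,0,0.016],[0,0,0],0],[[0,0,0.02],[0,0,0],0],[[0,0,0.023],[0,0,0],0],[[0,0,0.026],[0,0,0],0],[[0,0,0.0285],[0,0,0],0],[[0,0,0.0305],[0,0,0],0],[[0,0,0.0315],[0,0,0],0],[[0,0,0.032],[0,0,0],0],[[0,0,0.032],[0,0,0],0]]'
python3 -m pendant '[[[0,-0.0002,0],[0,0,0],0],[[0.0002,-0.0013,0],[0,0,0],0],[[0.0005,-0.0041,0],[0,0,0],0],[[0.0012,-0.0088,0],[0,0,0],0],[[0.002,-0.0155,0],[0,0,0],0],[[0.0032,-0.0241,0],[0,0,0],0],[[0.0045,-0.0343,0],[0,0,0],0],[[0.006,-0.0456,0],[0,0,0],0],[[0.0076,-0.0575,0],[0,0,0],0],[[0.0092,-0.0694,0],[0,0,0],0],[[0.0107,-0.0807,0],[0,0,0],0],[[0.012,-0.0909,0],[0,0,0],0],[[0.0131,-0.0995,0],[0,0,0],0],[[0.014,-0.1062,0],[0,0,0],0],[[0.0147,-0.1109,0],[0,0,0],0],[[0.015,-0.1137,0],[0,0,0],0],[[0.0152,-0.1148,0],[0,0,0],0],[[0.0152,-0.115,0],[0,0,0],0],[[0.0152,-0.115,0],[0,0,0],0]]'
python3 - <<'E'
from station import get_state, optics
import cv2,numpy as np
c=optics.capture("scene")
k=c["color"][130:330,190:390];cv2.imwrite("pics/g3.png",cv2.resize(k,None,fx=3,fy=3,interpolation=2)[...,::-1])
s=get_state();print(s["clock"],s["eef_pos"],s["ft_force"],s["wrist_torque"],s["q"])
E
```

```text
clock: 11.47
eef_pos: [0.4964, 0.2323, 0.2678]
eef_rot: [0.0, 0.739, 0.674, -0.0]
ft_force: [-0.0, -0.2, -3.3]
opening: 0.0167
finger_force: 68.6
clock: 13.05
eef_pos: [0.5116, 0.1177, 0.2678]
eef_rot: [-0.0, 0.739, 0.674, 0.0]
ft_force: [0.5, -0.0, -3.5]
opening: 0.0172
finger_force: 68.6
13.1 [0.51153554 0.11769634 0.26778885] [-0.83777512  0.33607802 -3.19208854] [-0.03086457  0.00921776 -0.00819246] [1.17957086e-01 2.73281375e-02 1.37769201e+00 2.53056750e-04
 1.73657960e+00 2.09228846e-01]
```

View pics/g3.png

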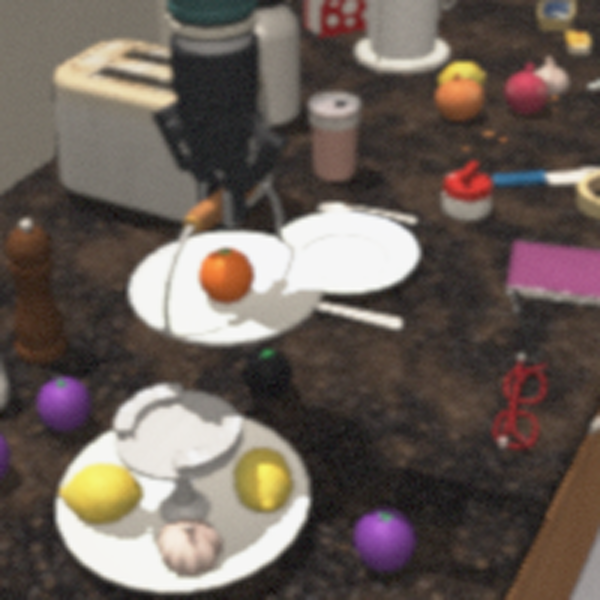

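The dish is off the stand (the bare head shows at (178,430)), level, with the clementine in its middle at (226,275). I'll continue with the last three legs.

```bash
python3 -m pendant '[[[0,-0.0002,0],[0,0,0],0],[[0.0002,-0.0013,0],[0,0,0],0],[[0.0005,-0.0041,0],[0,0,0],0],[[0.0012,-0.0088,0],[0,0,0],0],[[0.002,-0.0155,0],[0,0,0],0],[[0.0032,-0.0241,0],[0,0,0],0],[[0.0045,-0.0343,0],[0,0,0],0],[[0.006,-0.0456,0],[0,0,0],0],[[0.0076,-0.0575,0],[0,0,0],0],[[0.0092,-0.0694,0],[0,0,0],0],[[0.0107,-0.0807,0],[0,0,0],0],[[0.012,-0.0909,0],[0,0,0],0],[[0.0131,-0.0995,0],[0,0,0],0],[[0.014,-0.1062,0],[0,0,0],0],[[0.0147,-0.1109,0],[0,0,0],0],[[0.015,-0.1137,0],[0,0,0],0],[[0.0152,-0.1148,0],[0,0,0],0],[[0.0152,-0.115,0],[0,0,0],0],[[0.0152,-0.115,0],[0,0,0],0]]'
python3 -m pendant '[[[0,-0.0002,0],[0,0,0],0],[[0.0002,-0.0013,0],[0,0,0],0],[[0.0005,-0.0041,0],[0,0,0],0],[[0.0012,-0.0088,0],[0,0,0],0],[[0.002,-0.0155,0],[0,0,0],0],[[0.0032,-0.0241,0],[0,0,0],0],[[0.0045,-0.0343,0],[0,0,0],0],[[0.006,-0.0456,0],[0,0,0],0],[[0.0076,-0.0575,0],[0,0,0],0],[[0.0092,-0.0694,0],[0,0,0],0],[[0.0107,-0.0807,0],[0,0,0],0],[[0.012,-0.0909,0],[0,0,0],0],[[0.0131,-0.0995,0],[0,0,0],0],[[0.014,-0.1062,0],[0,0,0],0],[[0.0147,-0.1109,0],[0,0,0],0],[[0.015,-0.1137,0],[0,0,0],0],[[0.0152,-0.1148,0],[0,0,0],0],[[0.0152,-0.115,0],[0,0,0],0],[[0.0152,-0.115,0],[0,0,0],0]]'
python3 -m pendant '[[[0,-0.0002,0],[0,0,0],0],[[0.0002,-0.0013,0],[0,0,0],0],[[0.0005,-0.0041,0],[0,0,0],0],[[0.0012,-0.0088,0],[0,0,0],0],[[0.002,-0.0155,0],[0,0,0],0],[[0.0032,-0.0241,0],[0,0,0],0],[[0.0045,-0.0343,0],[0,0,0],0],[[0.006,-0.0456,0],[0,0,0],0],[[0.0076,-0.0575,0],[0,0,0],0],[[0.0092,-0.0694,0],[0,0,0],0],[[0.0107,-0.0807,0],[0,0,0],0],[[0.012,-0.0909,0],[0,0,0],0],[[0.0131,-0.0995,0],[0,0,0],0],[[0.014,-0.1062,0],[0,0,0],0],[[0.0147,-0.1109,0],[0,0,0],0],[[0.015,-0.1137,0],[0,0,0],0],[[0.0152,-0.1148,0],[0,0,0],0],[[0.0152,-0.115,0],[0,0,0],0],[[0.0152,-0.115,0],[0,0,0],0]]'
python3 -m pendant '[[[0,0,-0.0005],[0,0,0],0],[[0,0,-0.0015],[0,0,0],0],[[0,0,-0.0035],[0,0,0],0],[[0,0,-0.006],[0,0,0],0],[[0,0,-0.01],[0,0,0],0],[[0,0,-0.014],[0,0,0],0],[[0,0,-0.018],[0,0,0],0],[[0,0,-0.022],[0,0,0],0],[[0,0,-0.026],[0,0,0],0],[[0,0,-0.03],[0,0,0],0],[[0,0,-0.034],[0,0,0],0],[[0,0,-0.037],[0,0,0],0],[[0,0,-0.039],[0,0,0],0],[[0,0,-0.04],[0,0,0],0],[[0,0,-0.04],[0,0,0],0],[[0,0,-0.04],[0,0,0],0],[[0,0,-0.04],[0,0,0],0],[[0,0,-0.04],[0,0,0],0]]'
python3 - <<'E'
from station import get_state, optics
import cv2,numpy as np
a=optics.capture("scene")["color"][130:290,230:390];b=optics.capture("top")["color"][130:290,270:430]
cv2.imwrite("pics/g4.png",cv2.resize(np.hstack([a,b]),(800,400),interpolation=2)[...,::-1])
s=get_state();print(s["clock"],s["eef_pos"],s["ft_force"],s["wrist_torque"],s["q"])
E
```

```text
clock: 14.68
eef_pos: [0.5268, 0.0026, 0.2679]
eef_rot: [-0.0, 0.739, 0.674, 0.0]
ft_force: [-1.1, 0.3, -4.0]
opening: 0.0171
finger_force: 68.6
clock: 16.27
eef_pos: [0.542, -0.1123, 0.2679]
eef_rot: [-0.0, 0.739, 0.674, 0.0]
ft_force: [-0.2, -0.5, -3.6]
opening: 0.0166
finger_force: 68.6
clock: 17.85
eef_pos: [0.5572, -0.2273, 0.2679]
eef_rot: [-0.0, 0.739, 0.674, 0.0]
ft_force: [-0.1, 0.3, -3.5]
opening: 0.0166
finger_force: 68.6
clock: 19.35
eef_pos: [0.5573, -0.2278, 0.2282]
eef_rot: [0.0, 0.739, 0.674, 0.0]
ft_force: [-0.5, 0.2, -4.4]
opening: 0.0169
finger_force: 68.6
19.45 [ 0.55727015 -0.22773259  0.22809407] [ 0.109623   -0.15004529 -3.94751364] [ 0.03046273 -0.00499083  0.00620638] [-4.82100935e-01  2.05282648e-01  1.25955969e+00 -8.27067870e-06
  1.67622104e+00 -3.90229117e-01]
```

View pics/g4.png

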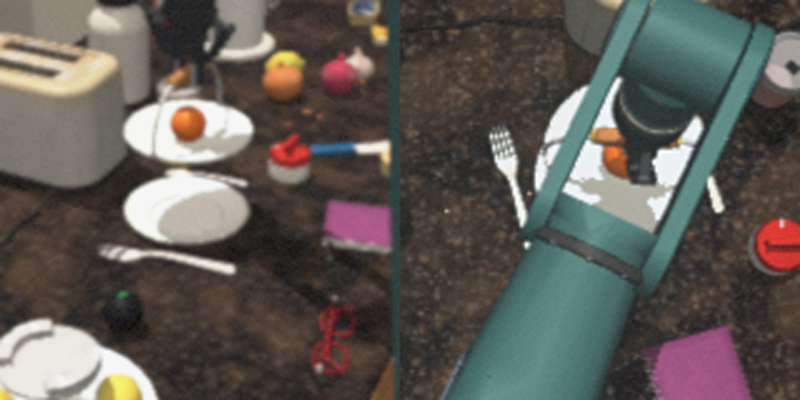

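The dish hangs level above the plate (dish at (188,131), plate at (187,210)), with the clementine in its middle at (187,124) and the plate and cutlery undisturbed. I'll let it settle for half a second and hand in.

```bash
python3 -m pendant '[[[0,0,0],[0,0,0],0],[[0,0,0],[0,0,0],0],[[0,0,0],[0,0,0],0],[[0,0,0],[0,0,0],0],[[0,0,0],[0,0,0],0],[[0,0,0],[0,0,0],0],[[0,0,0],[0,0,0],0],[[0,0,0],[0,0,0],0]]'; python3 -c "
from station import workorder;print(workorder.finish_job())"
```

```text
clock: 20.12
eef_pos: [0.5572, -0.2277, 0.2279]
eef_rot: [0.0, 0.739, 0.674, 0.0]
ft_force: [-0.5, 0.3, -4.3]
opening: 0.0168
finger_force: 68.6
the job is handed in; nothing more can be done
None
```

I handed the job in at about 20 s; no verdict came back, but the last pictures and readings show the dish held level and still about 10 cm above the middle of the plate, the clementine in its middle and nothing else visibly moved.

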